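Turn the spice carousel and hold it with the tall square jar at the front

TASK

Take the spice carousel by the thin stoneware handle on top, pinching it gently (a grip of no more than about 40 N), and turn it until the tall square jar stands at the front, right behind and in line with the steel tongue of the foot; let go and take a fresh grip as often as you need. Do not touch the jars, keep them all standing on the turntable, and leave the pan, the bowl and the spatula alone. Finish while still gripping the handle, holding the turntable still there.

Things in the scene. Friction and masses are not known exactly. Their poses are not given: they have to be found in the camera images.
- carousel_base: Fixed dark steel foot of the carousel, a disc 170 mm across, mostly hidden under the turntable. Origin: centre of its underside, on the vertical turning axis, on the worktop. A flat tongue 24 mm wide, 8 mm high points along the foot's own -x axis and ends 185 mm from the turning axis (57 mm show beyond the turntable): this is the front. The foot's yaw varies.
- turntable: The carousel's turning part: wooden disc 256 mm across, 12 mm thick, upper face 30 mm above the worktop, edge rail up to 51 mm, central post 16 mm across, and the handle. Origin: centre of the disc's underside, on the turning axis. Its yaw does not tell where the jars stand. Turns easily (0.12 N m friction, 0.08 N m per rad/s drag) either way, over a full turn, and stays where left.
- handle (a point): Middle of the white stoneware bar handle on top of the central post, on the turning axis, 196 mm above the worktop. Bar 70 mm long along its x, 14 mm thick along its y, 36 mm high (178 to 214 mm above the worktop); turns with the turntable. Grip from above across the 14 mm. All else on the turntable ends 50 mm or more below the bar. Fragile: a grip of 20 N is ample, 40 N the most.
- square_jar: The jar wanted: the only tall square one, white ceramic, 46 by 46 mm, with a wooden lid 42 by 42 mm, 98 mm high in all. About 0.15 to 0.31 kg. Stands loose on the turntable, its axis about 80 mm from the turning axis, and rides round with it. Origin: centre of its underside, z up. Its own yaw does not matter.
- round_jar0: One of four like short round white ceramic jars with wooden lids, 50 mm across, 56 mm high, loose on the turntable about 80 mm from the turning axis. Origin: centre of its underside, z up.
- round_jar1: One of four like short round white ceramic jars with wooden lids, 50 mm across, 56 mm high, loose on the turntable about 80 mm from the turning axis. Origin: centre of its underside, z up.
- round_jar2: One of four like short round white ceramic jars with wooden lids, 50 mm across, 56 mm high, loose on the turntable about 80 mm from the turning axis. Origin: centre of its underside, z up.
- round_jar3: One of four like short round white ceramic jars with wooden lids, 50 mm across, 56 mm high, loose on the turntable about 80 mm from the turning axis. Origin: centre of its underside, z up.
- saucepan: Steel saucepan, 156 mm across and 85 mm high with a long handle, on the front burner of the hob at the robot's left. Leave alone. Origin: centre of its underside, 38 mm above the worktop; the handle points along its x axis and reaches 248 mm out.
- bowl: White ceramic bowl, 140 mm across and 65 mm high, on the worktop at the robot's right. Leave alone. Origin: centre of its underside.
- spatula: Wooden-handled spatula lying on the worktop at the robot's right. Leave alone. Origin: a point on its underside; its length lies along its x axis.

How it is judged:
By the outcome, as a careful person would: the job done as asked, in the order asked, and still so for the second after the job is handed in, while the arm keeps its last pose, push and grip.
It also fails if it takes over 56 s, if anything falls off the work surface, if the arm or the gripper's body presses on something with over 40 N, if the wrist force passes 120 N, or if a joint passes its speed limit or range.

ROBOT

A 6-joint arm with a two-finger parallel gripper is mounted at the origin on the work surface. World frame = base frame: x ahead of the robot, y to its left, z up, the work surface at z = 0. Lengths are in m, angles in rad, forces in N, time in s.
With the tool pointing down it reaches from about 0.35 to 1 m from the base axis. Payload 7.1 kg.
Tool frame: the origin (TCP) lies between the finger pads, 19 mm behind the fingertips; this is the grasp point; z points along the fingers, y is the line along which they close (so a half turn about z gives the same grasp; the last joint's range is limited). The gripper opens to 85 mm and grips with 20 to 120 N. Pads are 22 mm wide; open, the fingers measure 114 mm over their backs; the gripper's body (76 mm by 85 mm) begins 54 mm behind the grasp point. The pads swing forward as they close: fully open they stand 13 mm farther back than shut.
Start: joints at [1.191, 0.423, 1.63, -0, 1.089, -0.019], TCP at [0.221, 0.585, 0.25] pointing down, gripper open.
Joint ranges: [-3, 3], [-0.9, 2.11], [0.09, 2.58], [-1.31, 4.45], [0.11, 2.69], [-2.54, 2.54]. Speed limits (rad/s): [2.39, 2.39, 3.01, 3.14, 3.14, 3.14].

INTERFACE

Orientations are given as a rotation vector (axis times angle).
In Python, from rig import manip gives the robot as it stands. Calls block until the motion is done:
- manip.move_to(position, orientation): joint-space move of the TCP to a pose.
- manip.servo_line(position, orientation=None, rate=0.15): straight line of the TCP; orientation=None keeps the orientation; rate is the mean speed in m/s.
- manip.set_joints(angles): joint-space move.
- manip.command_gripper(opening, f_grip=None): finger opening in m; f_grip is the grip in N (None keeps the last); returns when the fingers have stopped.
- manip.hold(seconds).
- manip.solve_ik(position, orientation): joint angles nearest the present ones, or None.
- manip.camera(name): name is "scene" or "top" or "wrist"; returns a dict with "image" (480x640x3 uint8, red, green, blue), "fx", "fy", "cx", "cy" (pixels), "cam_to_world" (4x4, takes a point from camera to world coordinates); the wrist camera has in their place "mount" (4x4, takes a point from camera to tool coordinates, whose origin is the TCP and whose axes are the flange's). Camera axes: x right, y down, z forward; pixel columns grow to the right and rows downward; lengths in m; the calibration is good to about 2 mm. A picture is of the moment at which its call begins: read the wrist's pose just before it. There is no depth.
A pose or a line that the arm cannot do raises manip.IKError and nothing moves.
- manip.sign_off(): hands the job in; it is judged then, once.
Trained networks look in the newest picture that a camera, given by its name, has taken for a name from the list of things; names that differ only in an ending like _2 or _b are one class to them, and where a whole thing is asked for, a point or a joint stands for the part that bears it (a point fixed in the world has none). Each returns a list of dicts, best first, with "p" (0 to 1); they miss things now and then, are a little off and sometimes report something else, mostly with a low value. They report only what shows in the picture. A call takes as long as a camera call.
- manip.search_frame(camera, thing): "rect" ([left, top, right, bottom] in pixels, round what is visible of it).
- manip.regions_of(camera, thing): "pixels" (480x640 bool, what is visible of it) and "rect" ([left, top, right, bottom] in pixels, round what is visible of it).
Readings, each from a call of its own:
- manip.read_time(): time.
- manip.read_joint_positions(): joint angles.
- manip.read_joint_vel(): joint speeds.
- manip.read_tau(): joint torques, N m.
- manip.read_position(): TCP position.
- manip.read_ee_rot(): TCP orientation.
- manip.read_contact_force(): force on the tool from outside, world axes, zero at the start.
- manip.read_torque(): the same for the moment, N m.
- manip.read_width(): finger opening in m.
- manip.read_grip_force(): force on a finger pad.
Only numpy, scipy, OpenCV 4.12 (cv2) and the standard library are available. Lean on these libraries where they do the work, as an engineer would, in place of code of your own. Each camera call takes 0.05 s, during which the arm holds its last target. There are 200 camera calls.

## Working session

There is one attempt and no reset: what is moved stays moved. The work goes in short steps, each a Python script; the robot and the scene stay as the last script left them, time stands still between calls to the robot, and variables do not carry over. Pictures are saved under pics/ and viewed, at most 10 in all, crops included, and the job is handed in when it is done.

```bash
mkdir -p pics; ls; cat > h.py <<'E'
from rig import manip
import numpy as np, cv2
def shot(n,f=None):
    c=manip.camera(n)
    if f: cv2.imwrite(f'pics/{f}.png',c['image'][:,:,::-1])
    return c
def ray(c,px,z,T=None):
    T=np.array(c['cam_to_world']) if T is None else T
    d=T[:3,:3]@np.array([(px[0]-c['cx'])/c['fx'],(px[1]-c['cy'])/c['fy'],1])
    return T[:3,3]+d*(z-T[2,3])/d[2]
def proj(c,p):
    q=np.linalg.inv(np.array(c['cam_to_world']))@np.append(p,1)
    return np.array([c['fx']*q[0]/q[2]+c['cx'],c['fy']*q[1]/q[2]+c['cy']])
E
python3 - <<'E'
from h import *
for n in('top','scene'):
    c=shot(n,n+'0'); print(n,np.round(c['cam_to_world'],3).tolist(),c['fx'])
    for t in('handle','square_jar','carousel_base','turntable','round_jar0','saucepan'):
        for d in manip.regions_of(n,t)[:5]:
            m=d['pixels']; ys,xs=np.nonzero(m); print(t,round(d['p'],2),np.round(d['rect']),m.sum(),xs.mean().round(1),ys.mean().round(1))
print(manip.read_time(),manip.read_ee_rot())
E
```

```text
pics
rig.py
top [[0.024, -0.986, 0.166, 0.352], [-1.0, -0.025, -0.007, 0.096], [0.011, -0.166, -0.986, 1.125], [0.0, 0.0, 0.0, 1.0]] 452.7200484717617
handle 0.67 [323. 205. 425. 308.] 6435 373.0 259.9
square_jar 0.9 [380. 215. 413. 238.] 541 399.8 228.1
carousel_base 0.68 [319. 199. 430. 330.] 6913 373.9 261.1
turntable 0.76 [320. 202. 427. 309.] 6358 373.1 259.3
round_jar0 0.91 [333. 233. 355. 258.] 404 342.6 243.9
round_jar0 0.74 [353. 212. 379. 236.] 415 365.0 222.4
round_jar0 0.71 [395. 248. 421. 272.] 449 406.7 262.6
round_jar0 0.65 [338. 261. 362. 286.] 399 350.5 276.3
saucepan 0.65 [ 23. 203. 158. 317.] 4946 110.6 245.0
scene [[-0.554, 0.521, -0.649, 1.519], [0.832, 0.335, -0.441, 0.75], [-0.013, -0.785, -0.62, 1.105], [0.0, 0.0, 0.0, 1.0]] 547.3211038936963
handle 0.85 [246. 195. 333. 278.] 2344 290.1 245.9
square_jar 0.84 [253. 221. 271. 258.] 551 262.8 238.8
carousel_base 0.62 [246. 195. 330. 277.] 2706 290.2 245.5
turntable 0.86 [245. 197. 334. 281.] 2524 290.0 244.6
round_jar0 0.85 [274. 246. 292. 267.] 351 280.3 256.2
round_jar0 0.76 [296. 242. 314. 267.] 337 306.1 253.4
round_jar0 0.62 [267. 215. 282. 240.] 228 275.4 227.7
round_jar0 0.51 [309. 224. 323. 249.] 298 315.6 236.0
saucepan 0.87 [444. 283. 567. 349.] 3881 481.6 312.4
saucepan 0.22 [273. 247. 289. 269.] 325 279.9 256.0
0.7 [5.63606403e-01 3.09058772e+00 2.30584097e-05]
```

```bash
python3 - <<'E'
import cv2
a=cv2.imread('pics/top0.png')[180:350,290:460]; b=cv2.imread('pics/scene0.png')[175:300,225:350]
import numpy as np
cv2.imwrite('pics/c0.png',np.hstack([cv2.resize(a,(400,400),interpolation=3),cv2.resize(b,(400,400),interpolation=3)]))
E
```

```text
(no output)
```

View pics/c0.png

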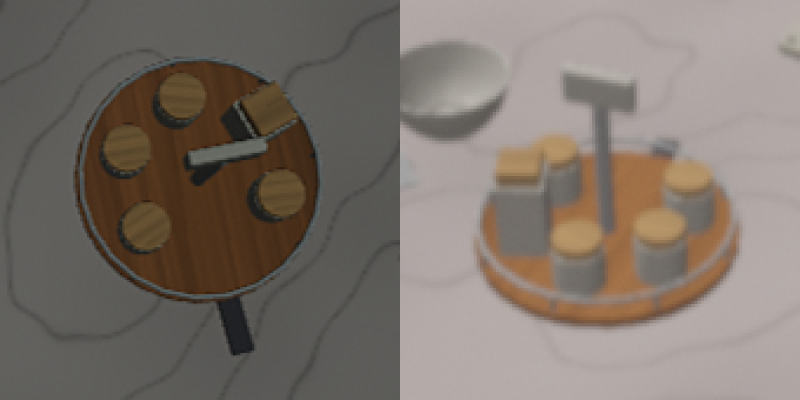

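View pics/top0.png

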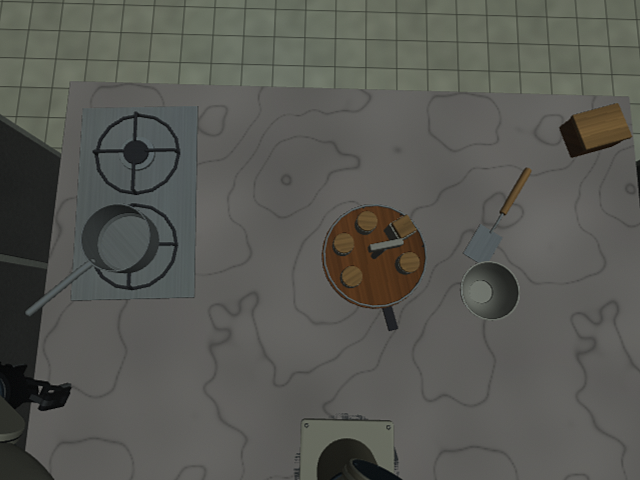

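The top crop shows the tongue ending at about (392,329), the handle running from about (371,247) to (403,242), and the square lid near (403,227). The jar has to turn a bit over 90° clockwise (seen from above).

```bash
python3 - <<'E'
from h import *
c=shot('top'); s=400/170
f=lambda x,y,z: ray(c,(290+(x+.5)/s-.5,180+(y+.5)/s-.5),z)
hd=f(228,152,.214); e=f(266,145,.214)-f(190,158,.214)
te=f(241,351,.008); ts=f(230,300,.008); sq=f(267,111,.098)
ax=f(199,178.5,.051)
print('handle',hd,np.degrees(np.arctan2(e[1],e[0])),np.hypot(*e[:2]))
print('rim centre',ax); print('tongue',te,ts,np.linalg.norm((te-ax)[:2]))
sq2=sq-hd; t=te-hd
for v in(sq2,t,te-ts): print(np.degrees(np.arctan2(v[1],v[0])),np.hypot(*v[:2]))
T=manip.camera('wrist'); print(np.round(T['mount'],3).tolist(),T['fx'])
E
```

```text
handle [ 0.49572144 -0.05886754  0.214     ] -78.78681195958154 0.06726175606579417
rim centre [ 0.49343227 -0.0569769   0.051     ]
tongue [ 0.32114394 -0.10670873  0.008     ] [ 0.37282111 -0.09552825  0.008     ] 0.1793223945033231
-44.111185849691914 0.0837003777822967
-164.6749069933944 0.18101404066983431
-167.79208298288268 0.052872795406240146
[[-0.001, -0.945, -0.326, 0.084], [1.0, -0.001, -0.002, -0.001], [0.001, -0.326, 0.945, -0.125], [0.0, 0.0, 0.0, 1.0]] 399.6596057612732
```

```bash
cat >> h.py <<'E'
def down(yaw): # yaw (deg) of tool y, tool z down
    a=np.radians((yaw+90)/2); return np.pi*np.array([np.cos(a),np.sin(a),0])
def wT(c):
    from scipy.spatial.transform import Rotation as R
    T=np.eye(4); T[:3,:3]=R.from_rotvec(manip.read_ee_rot()).as_matrix(); T[:3,3]=manip.read_position()
    return T@np.array(c['mount'])
E
python3 - <<'E'
from h import *
manip.servo_line([.221,.585,.40],rate=.2)
manip.move_to([.4745,-.058,.42],down(11.2)); manip.hold(.3)
print(manip.read_joint_positions(),manip.read_time(),manip.read_position())
c=shot('wrist','w1'); T=wT(c); np.savez('w1',T=T,**{k:c[k] for k in('fx','fy','cx','cy')})
for t in('handle','square_jar','carousel_base','turntable','round_jar0'):
    for d in manip.regions_of('wrist',t)[:4]: print(t,round(d['p'],2),np.round(d['rect']))
E
```

```text
[-1.45923527e-01  3.26152339e-02  1.73961145e+00  3.29419321e-05
  1.36944528e+00 -3.41978006e-01] 4.4583 [ 0.47458273 -0.05771152  0.41995305]
handle 0.8 [237.  68. 437. 273.]
square_jar 0.62 [350. 208. 400. 268.]
carousel_base 0.73 [197.  70. 437. 271.]
carousel_base 0.71 [233.  68. 434. 276.]
turntable 0.57 [235.  68. 436. 273.]
round_jar0 0.93 [346.  96. 391. 143.]
round_jar0 0.86 [288. 212. 331. 258.]
round_jar0 0.82 [376. 151. 425. 199.]
round_jar0 0.75 [277. 102. 319. 148.]
```

View pics/w1.png

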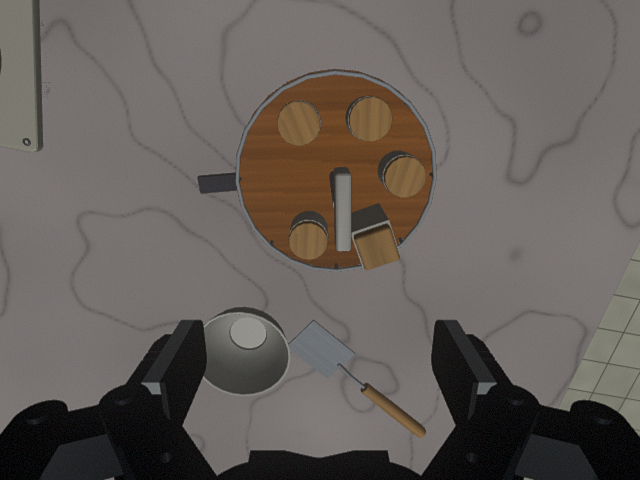

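The wrist view shows the handle at about (343,212), nearly vertical, the tongue tip at (198,184) and the square lid at about (378,246). I'll enlarge it for accuracy.

```bash
python3 - <<'E'
import cv2
a=cv2.imread('pics/w1.png')
cv2.imwrite('pics/c1.png',cv2.convertScaleAbs(cv2.resize(a[160:280,320:420],(500,600),interpolation=3),alpha=1.4))
E
```

```text
(no output)
```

View pics/c1.png

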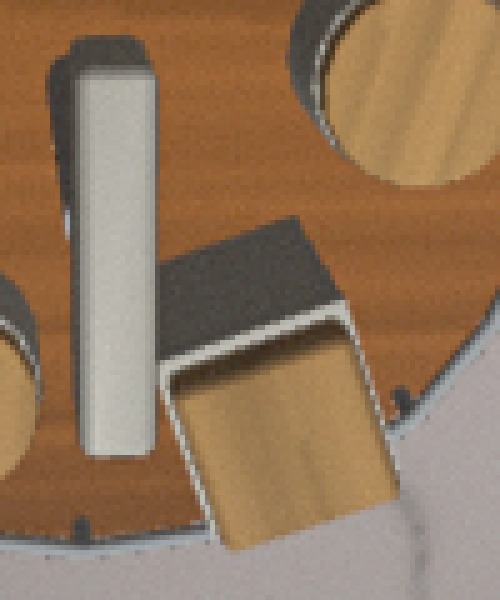

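```bash
python3 - <<'E'
from h import *
z=np.load('w1.npz'); c={k:float(z[k]) for k in('fx','fy','cx','cy')}; T=z['T']
g=lambda x,y,h: ray(c,(320+(x+.5)/5-.5,160+(y+.5)/5-.5),h,T)
p,q=g(116.5,75,.214),g(119.5,455,.214); hd=(p+q)/2; e=p-q
lid=[g(180,400,.098),g(348,348,.098),g(399,497,.098),g(240,550,.098)]; sq=sum(lid)/4
print('cam',T[:3,3],'handle',hd,np.hypot(*e[:2]),np.degrees(np.arctan2(e[1],e[0])))
print('lid',sq,[round(np.linalg.norm(lid[i]-lid[i-1]),4) for i in range(4)])
im=cv2.imread('pics/w1.png')
# tongue: dark pixels left of disc
r=im[165:200,190:234].max(2)<70; n,l,s,_=cv2.connectedComponentsWithStats(r.astype(np.uint8)); k=1+s[1:,4].argmax()
ys,xs=np.nonzero(l==k); P=np.array([ray(c,(x+190,y+165),.008,T)[:2] for x,y in zip(xs,ys)])
m=P.mean(0); u,S,V=np.linalg.svd(P-m); d=V[0]*np.sign(V[0]@(m-hd[:2]))
w=(P-m)@V[1]; print('tongue',s[k],m,'width',np.ptp(w),'tip',m+d*((P-m)@d).max(),'dir',np.degrees(np.arctan2(d[1],d[0])))
# rim: fit circle from brown+rim mask at ends
for nm,v in(('tongue-from-handle',m-hd[:2]),('jar',(sq-hd)[:2])): print(nm,np.degrees(np.arctan2(v[1],v[0])),np.hypot(*v))
E
```

```text
cam [0.45800043 0.02425959 0.54484926] handle [ 0.49586248 -0.06033349  0.214     ] 0.06725313313625121 102.75115811692787
lid [ 0.55916982 -0.12504532  0.098     ] [np.float64(0.0416), np.float64(0.041), np.float64(0.0402), np.float64(0.0401)]
tongue [  8   8  36  20 624] [ 0.34117555 -0.10363069] width 0.024720070250437817 tip [ 0.31812768 -0.11085797] dir -162.5897881130284
tongue-from-handle -164.36295052343317 0.16063216828218257
jar -45.62856343831157 0.09052867190030936
```

```bash
python3 - <<'E'
from h import *
p=[.4958,-.0597]
manip.move_to(p+[.30],down(12.2)); manip.servo_line(p+[.198],rate=.1)
print('F0',manip.read_contact_force())
manip.command_gripper(0.0,f_grip=25); manip.hold(.2)
print('w',manip.read_width(),manip.read_grip_force(),manip.read_contact_force(),manip.read_torque(),manip.read_position(),manip.read_time())
E
```

```text
F0 [-1.0300982  -0.17275809  0.71271584]
w 0.013872293946611842 35.170544162392616 [3.23534893 1.27636237 0.15219139] [ 0.38112938 -0.65110529  0.05851943] [ 0.49638591 -0.0596102   0.1981694 ] 7.3333
```

```bash
python3 - <<'E'
from h import *
manip.command_gripper(0.0,f_grip=20); manip.hold(.2)
print([round(manip.read_grip_force(),1) for _ in range(3)],manip.read_width())
p=[.4962,-.0597,.198]
for y in (7,0,-8):
    t=manip.read_time(); manip.move_to(p,down(y))
    print(y,manip.read_time()-t,manip.read_grip_force(),np.round(manip.read_contact_force(),1),np.round(manip.read_torque(),2))
c=shot('top','t2')
E
```

```text
[35.1, 35.1, 35.1] 0.01374781533257435
7 0.25 29.335655719041824 [3.6 1.4 1. ] [ 0.13 -0.45 -0.1 ]
0 0.25 29.621295779943466 [3.  0.2 2.4] [ 0.11 -0.26 -0.07]
-8 0.2583000000000002 29.991749972105026 [ 0.  -2.4  3.9] [-0.54 -0.13 -0.15]
```

```bash
python3 - <<'E'
from h import *
p=[.4962,-.0597,.198]
G=[];F=[]
for y in np.arange(-16,-101,-8):
    manip.move_to(p,down(y)); G.append(manip.read_grip_force()); F.append(np.linalg.norm(manip.read_contact_force()))
print(y,np.round(G,1),np.round(F,1),np.round(manip.read_torque(),2),manip.read_time(),manip.read_width())
a=shot('top','t3')['image']; print([ (round(d['p'],2),np.round(d['rect'])) for d in manip.search_frame('top','square_jar')])
b=shot('scene','s3')['image']; print([ (round(d['p'],2),np.round(d['rect'])) for d in manip.search_frame('scene','square_jar')])
w=shot('wrist','w3')['image']; T=wT(manip.camera('wrist')); np.save('w3T',T)
r=lambda i:cv2.convertScaleAbs(cv2.resize(i,(400,400),interpolation=3),alpha=1.3)
cv2.imwrite('pics/c3.png',np.hstack([r(a[180:350,290:460]),r(b[175:300,225:350])])[:,:,::-1])
E
```

```text
-96 [30.2 30.2 30.2 30.3 30.5 30.3 30.4 30.4 30.3 30.  30.2] [6.  5.3 6.  6.4 5.  6.8 6.7 7.3 7.6 6.7 6.8] [ 0.85  0.12 -0.01] 11.4 0.013613151894216947
[(0.53, array([357., 280., 367., 297.]))]
[(0.57, array([293., 203., 315., 241.]))]
```

View pics/c3.png

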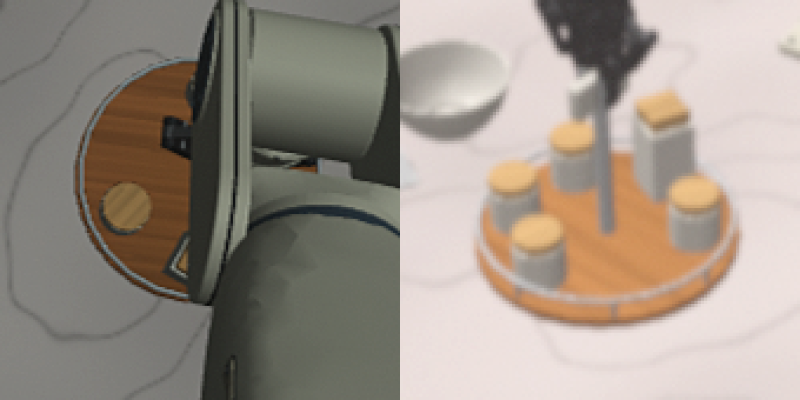

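View pics/w3.png

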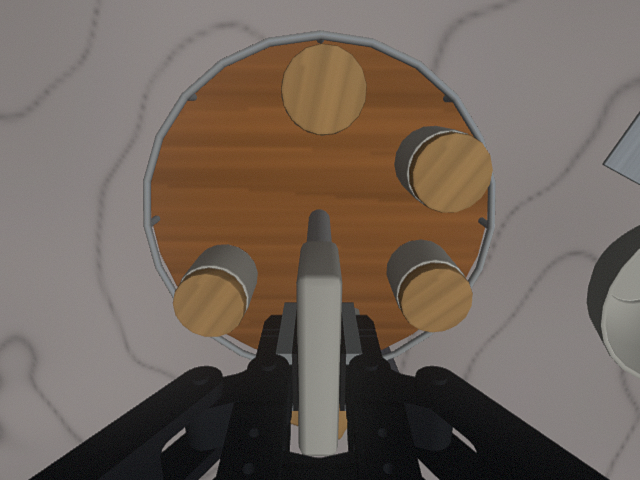

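```bash
python3 - <<'E'
from h import *
c=shot('scene','s4'); s=3.2; ax=np.array([.4960,-.0597])
def rep(n,px,z):
    v=ray(c,px,z)[:2]-ax; print(n,np.round(np.degrees(np.arctan2(v[1],v[0])),1),np.hypot(*v).round(4))
g=lambda x,y:(225+(x+.5)/s-.5,175+(y+.5)/s-.5)
rep('sq now',g(263,107),.098)
for q in((294,185),(142,232),(114,178),(172,139)): rep('r now',g(*q),.056)
# initial
rep('sq0',g(120,163),.098)
for q in((157,151),(288,178),(261,226),(177,238)): rep('r0',g(*q),.056)
T=np.load('w3T.npy'); z=np.load('w1.npz'); cw={k:float(z[k]) for k in('fx','fy','cx','cy')}
for M,pts in((T,((325,90),(450,170),(436,296),(211,304))),(z['T'],((299,123),(370,118),(405,177),(308,240)))):
    for q in pts:
        v=ray(cw,q,.056,M)[:2]-ax; print(q,np.degrees(np.arctan2(v[1],v[0])).round(1),np.hypot(*v).round(4))
print(manip.read_ee_rot(),manip.read_joint_positions(),manip.read_position(),T[:3,3])
E
```

```text
sq now -173.3 0.1206
r now 146.5 0.0921
r now -26.3 0.0667
r now -85.0 0.1038
r now -127.7 0.1189
sq0 -69.6 0.0816
r0 -117.2 0.1063
r0 154.4 0.0919
r0 97.7 0.0601
r0 4.1 0.0492
(325, 90) -8.1 0.0909
(450, 170) -70.5 0.0964
(436, 296) -126.6 0.1015
(211, 304) 120.5 0.0998
(299, 123) 134.9 0.0801
(370, 118) 73.0 0.0819
(405, 177) 13.2 0.0846
(308, 240) -102.9 0.0863
[-3.13644546e+00  1.52238303e-01  2.04882510e-03] [-1.42757684e-01  3.14333528e-01  1.94461243e+00  1.71299794e-03
  8.84083400e-01  1.52395249e+00] [ 0.49569206 -0.05884841  0.19778303] [ 0.57957029 -0.06782761  0.32258349]
```

I left out the turntable's 30 mm: the lid tops are at 86 mm and 128 mm. I'll recompute with those heights.

```bash
python3 - <<'E'
from h import *
c=shot('scene'); s=3.2; ax=np.array([.4960,-.0597])
def pr(n,p):
    v=p[:2]-ax; print(n,np.round(np.degrees(np.arctan2(v[1],v[0])),1),np.hypot(*v).round(4))
g=lambda x,y:(225+(x+.5)/s-.5,175+(y+.5)/s-.5)
pr('sq now',ray(c,g(263,107),.128))
for q in((294,185),(142,232),(114,178),(172,139)): pr('r now',ray(c,g(*q),.086))
pr('sq0',ray(c,g(120,163),.128))
for q in((157,151),(288,178),(261,226),(177,238)): pr('r0',ray(c,g(*q),.086))
T=np.load('w3T.npy'); z=np.load('w1.npz'); cw={k:float(z[k]) for k in('fx','fy','cx','cy')}
for M,pts in((T,((325,90),(450,170),(436,296),(211,304))),(z['T'],((299,123),(370,118),(405,177),(308,240)))):
    for q in pts: pr(q,ray(cw,q,.086,M))
pr('sq0 wrist',ray(cw,(320+292/5,160+449/5),.128,z['T']))
ct=shot('top'); pr('sq0 top',ray(ct,(290+267/2.353,180+111/2.353),.128))
E
```

```text
sq now 173.1 0.0864
r now 122.0 0.0855
r now -3.6 0.0875
r now -63.7 0.0862
r now -121.2 0.0798
sq0 -40.8 0.0767
r0 -104.6 0.0711
r0 129.7 0.0802
r0 75.2 0.0838
r0 19.0 0.0813
(325, 90) -7.8 0.0901
(450, 170) -65.0 0.09
(436, 296) -121.2 0.0855
(211, 304) 115.3 0.0833
(299, 123) 133.5 0.0805
(370, 118) 75.6 0.0812
(405, 177) 17.2 0.0785
(308, 240) -105.5 0.0766
sq0 wrist -44.3 0.0795
sq0 top -44.2 0.0743
```

```bash
python3 - <<'E'
from h import *
p=[.4960,-.0597,.198]
for y,r in((-93,.02),(-90,.005)):
    t=manip.read_time(); manip.servo_line(p,down(y),rate=r); print(y,r,manip.read_time()-t,manip.read_grip_force(),np.round(manip.read_contact_force(),1))
b=shot('scene','s5')['image']; w=shot('wrist','w5')['image']; np.save('w5T',wT(manip.camera('wrist')))
r=lambda i:cv2.convertScaleAbs(cv2.resize(i,(400,400),interpolation=3),alpha=1.2)
cv2.imwrite('pics/c5.png',np.hstack([r(b[175:300,225:350]),r(w[240:480,200:440])])[:,:,::-1])
E
```

```text
-93 0.02 0.25 29.52994018793106 [0.6 5.9 3.1]
-90 0.005 0.25 29.54910457134247 [0.3 5.7 2.5]
```

View pics/c5.png

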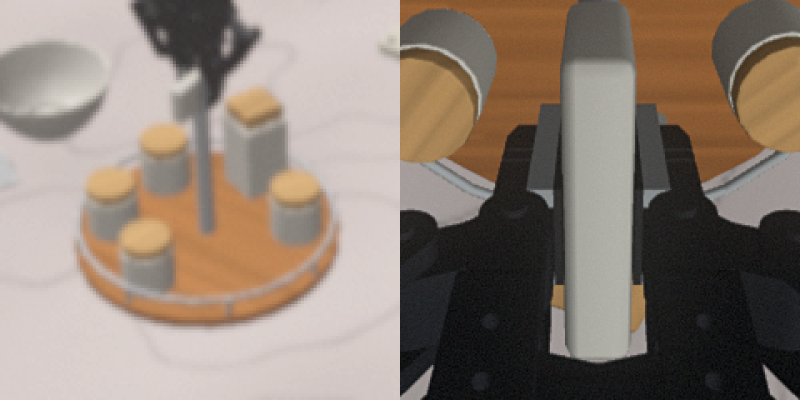

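```bash
python3 - <<'E'
from h import *
p=[.4960,-.0597,.198]
for y in np.arange(-89,-75,1.): manip.servo_line(p,down(y))
manip.hold(.2); manip.command_gripper(.085); 
manip.servo_line(p[:2]+[.30],rate=.15); manip.servo_line([.44,-.045,.43],rate=.2); manip.hold(.3)
T=wT(manip.camera('wrist')); w=shot('wrist','w6')['image']; np.save('w6T',T)
print(manip.read_time(),[ (round(d['p'],2),np.round(d['rect'])) for d in manip.search_frame('wrist','square_jar')])
E
```

```text
18.9833 [(0.67, array([320., 179., 373., 239.]))]
```

View pics/w6.png

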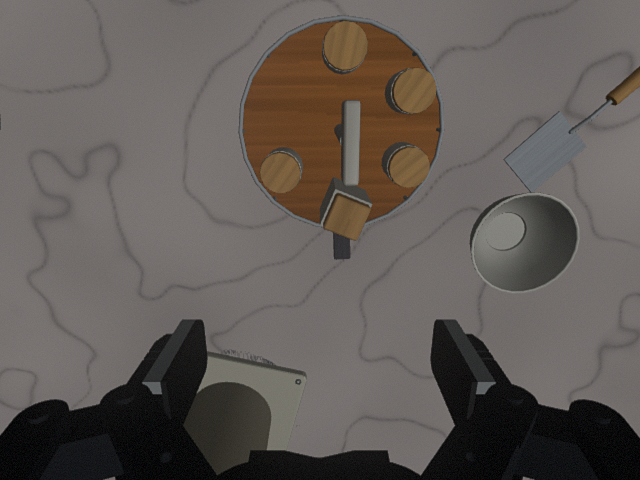

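The wrist view shows the jar lid at about (347,214), just in front of the tongue end at (342,258), so it is close to aligned. I'll measure it on a zoomed crop.

```bash
python3 - <<'E'
import cv2
a=cv2.imread('pics/w6.png')
cv2.imwrite('pics/c6.png',cv2.convertScaleAbs(cv2.resize(a[90:270,300:400],(400,720)[0:2],interpolation=3)[120:],alpha=1.6))
E
```

```text
(no output)
```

View pics/c6.png

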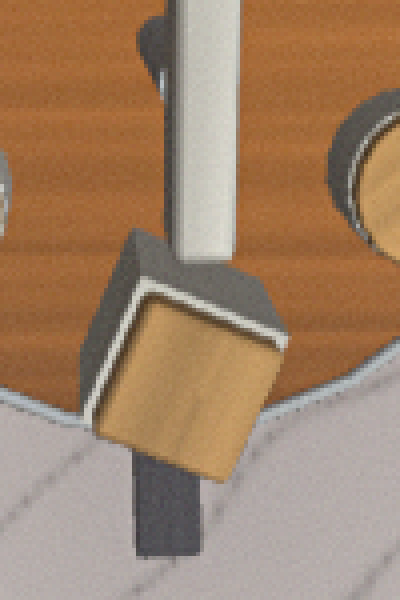

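```bash
python3 - <<'E'
from h import *
T=np.load('w6T.npy'); z=np.load('w1.npz'); c={k:float(z[k]) for k in('fx','fy','cx','cy')}
g=lambda x,y,h: ray(c,(300+(x+.5)/4-.5,90+(y+120.5)/4-.5),h,T)
lid=[g(158,303,.128),g(282,348,.128),g(226,483,.128),g(95,432,.128)]; sq=sum(lid)/4
print([round(np.linalg.norm(lid[i]-lid[i-1]),4) for i in range(4)])
h1=ray(c,(351.3,101),.214,T); h2=g(207,262,.214); hd=(h1+h2)/2; e=h2-h1
tip=(g(137,556,.008)+g(200,553,.008))/2; tn=(g(134,480,.008)+g(200,480,.008))/2; mid=(tip+tn)/2
an=lambda v:np.degrees(np.arctan2(v[1],v[0])).round(2)
print('handle',hd,np.linalg.norm(e),an(e)); print('tip',tip,'dir',an(tip-tn))
for ax in(hd[:2],np.array([.496,-.0597])):
    for n,p in(('sq',sq),('tip',tip),('tn',tn)): print(n,an(p[:2]-ax),np.hypot(*(p[:2]-ax)).round(4))
im=cv2.imread('pics/w6.png')
# rim outer circle in z=.051 plane
hsv=cv2.cvtColor(im,cv2.COLOR_BGR2HSV); m=((hsv[...,1]>90)&(hsv[...,2]>30)).astype(np.uint8); m[:, :236]=0; m[:,445:]=0; m[235:]=0
k,_=cv2.findContours(cv2.morphologyEx(m,cv2.MORPH_CLOSE,np.ones((9,9))),0,1); k=cv2.convexHull(max(k,key=cv2.contourArea))[:,0]
P=np.array([ray(c,q,.03,T)[:2] for q in k if q[1]<195 ]); A=np.c_[2*P,np.ones(len(P))]; s=np.linalg.lstsq(A,(P**2).sum(1),rcond=None)[0]
print('disc',s[:2],np.sqrt(s[2]+s[:2]@s[:2])); 
for n,p in(('sq',sq),('tip',tip)): print(n,an(p[:2]-s[:2]))
E
```

```text
[np.float64(0.0404), np.float64(0.0364), np.float64(0.0416), np.float64(0.04)]
handle [ 0.49563995 -0.06002061  0.214     ] 0.06829649329992327 -164.48
tip [ 0.31894161 -0.11096194  0.008     ] dir -163.92
sq -163.17 0.0879
tip -163.92 0.1839
tn -163.92 0.1549
sq -163.04 0.0883
tip -163.85 0.1843
tn -163.84 0.1554
disc [ 0.49464442 -0.06197924] 0.124662614053507
sq -164.22
tip -164.42
```

The jar is within about 0.8° of the tongue, on a measured tongue direction of -163.9°. I'll take a fresh grip at the same yaw and check.

```bash
python3 - <<'E'
from h import *
p=[.4958,-.0598]
manip.servo_line(p+[.30],down(-76),rate=.15); manip.servo_line(p+[.198],rate=.1)
manip.command_gripper(0.0,f_grip=20); manip.hold(.3); manip.servo_line(p+[.198],down(-76.5)); manip.hold(.5)
print(manip.read_width(),manip.read_grip_force(),manip.read_contact_force(),manip.read_joint_vel(),manip.read_time())
c=shot('scene','s7'); b=c['image']
cv2.imwrite('pics/c7.png',cv2.convertScaleAbs(cv2.resize(b[175:300,225:350],(600,600),interpolation=3),alpha=1.1)[:,:,::-1])
for a in (-163.9,): 
    v=np.radians(a); q=np.array([.4958+.082*np.cos(v),-.06+.082*np.sin(v),.128]); print((proj(c,q)-[225,175]+.5)*4.8)
E
```

```text
0.013735732255376248 19.434899613261223 [-1.47861908  6.11416989  2.92648741] [-4.04406655e-04 -6.15109774e-05  1.27464367e-03  1.04870410e-03
  7.44904651e-04 -1.98095061e-03] 23.0
[346.45948417 150.02693864]
```

View pics/c7.png

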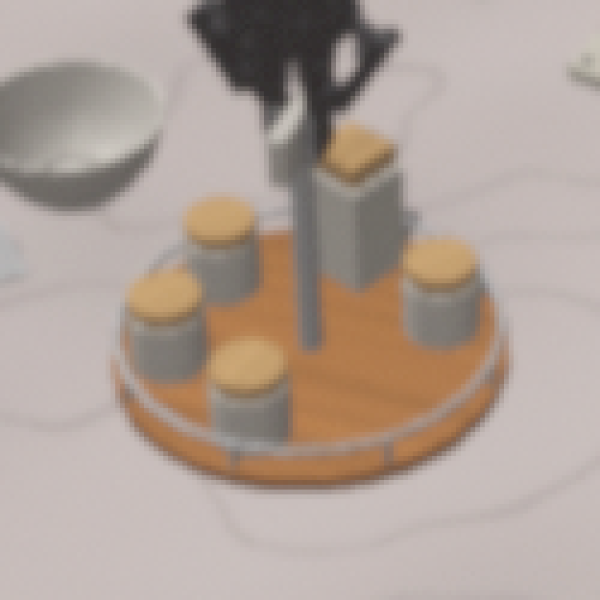

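```bash
python3 - <<'E'
from h import *
c=shot('scene'); f=lambda *p:((proj(c,p)-[225,175]+.5)*4.8).round(1)
print('post base',f(.4958,-.06,.03)); v=np.radians(-163.9); C,S=np.cos(v),np.sin(v)
n=np.array([-S,C])*.012
for s in(-1,1): print('tip corner',f(.4958+.185*C+s*n[0],-.06+.185*S+s*n[1],.008))
for a in np.arange(0,360,90): print('rim',a,f(.4958+.128*np.cos(np.radians(a)),-.06+.128*np.sin(np.radians(a)),.051))
for a in(-161,-164,-167): w=np.radians(a); print(a,f(.4958+.086*np.cos(w),-.06+.086*np.sin(w),.128))
E
python3 -c "
import cv2
cv2.imwrite('pics/c8.png',cv2.convertScaleAbs(cv2.resize(cv2.imread('pics/s7.png')[195:255,280:330],(500,600),interpolation=3),alpha=1.1))"
```

```text
post base [309.9 345.5]
tip corner [418.2 211.2]
tip corner [385.7 205.4]
rim 0 [183.6 432. ]
rim 90 [476.1 390.9]
rim 180 [421.3 218.7]
rim 270 [151.5 253.9]
-161 [342.1 145.6]
-164 [348.7 146.6]
-167 [355.3 147.9]
```

View pics/c8.png

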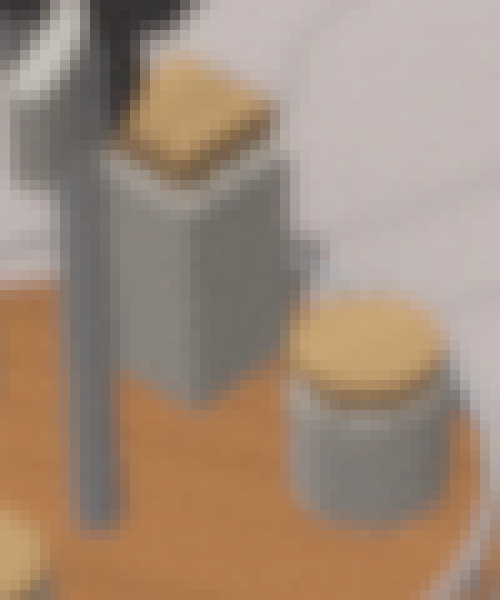

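```bash
python3 - <<'E'
from h import *
p=[.4958,-.0598,.198]
for y in(-75.8,-75.1): manip.servo_line(p,down(y))
manip.hold(.5)
c=shot('scene','s9'); ax=np.array([.4958,-.06])
for n in('scene0','s7','s9'):
    im=cv2.imread(f'pics/{n}.png'); hsv=cv2.cvtColor(im,cv2.COLOR_BGR2HSV)
    x0,y0,x1,y1=(250,215,275,238) if n=='scene0' else (290,198,309,214)
    m=((hsv[...,1]>80)&(hsv[...,2]>150)).astype(np.uint8); r=m[y0:y1,x0:x1]   # bright wood: top face
    k,l,s,ce=cv2.connectedComponentsWithStats(r); i=1+s[1:,4].argmax(); q=ce[i]+[x0,y0]
    v=ray(c,q,.128)[:2]-ax; print(n,q.round(2),s[i],np.degrees(np.arctan2(v[1],v[0])).round(1),np.hypot(*v).round(4))
print(manip.read_grip_force(),manip.read_contact_force(),manip.read_time())
E
```

```text
scene0 [264.84 224.08] [  5   3  20  12 148] -44.7 0.0678
s7 [298.63 205.26] [ 4  3 12  9 68] -167.2 0.0863
s9 [298.36 205.  ] [ 4  3 11  9 64] -166.3 0.0874
19.779842421412468 [-0.77851387  4.66668053  2.17329223] 24.15
```

Time allows one more unobstructed measurement, so I'll release, lift and look.

```bash
cat > m.py <<'E'
from h import *
def rect(im,c,T,ctr,z,half=.06,s=4000):
    n=int(2*half*s); W=[(ctr[0]+a*half,ctr[1]+b*half) for a,b in((-1,-1),(1,-1),(1,1),(-1,1))]
    Ti=np.linalg.inv(T); px=[]
    for w in W:
        q=Ti@np.array([*w,z,1]); px.append([c['fx']*q[0]/q[2]+c['cx'],c['fy']*q[1]/q[2]+c['cy']])
    H=cv2.getPerspectiveTransform(np.float32(px),np.float32([(0,0),(n,0),(n,n),(0,n)]))
    return cv2.warpPerspective(im,H,(n,n)),s,half
def lid(im,c,T,ctr):
    r,s,h=rect(im,c,T,ctr,.128); hsv=cv2.cvtColor(r,cv2.COLOR_BGR2HSV)
    v=hsv[...,2]; core=np.median(v[200:280,200:280]); hue=np.median(hsv[200:280,200:280,0])
    m=((abs(v.astype(int)-core)<.25*core)&(hsv[...,1]>70)&(abs(hsv[...,0].astype(int)-hue)<6)).astype(np.uint8)
    m=cv2.morphologyEx(m,cv2.MORPH_OPEN,np.ones((25,25))); k,l,st,ce=cv2.connectedComponentsWithStats(m)
    i=l[240,240]; k,_=cv2.findContours((l==i).astype(np.uint8),0,1); R=cv2.minAreaRect(max(k,key=cv2.contourArea))
    return np.array(ctr)-h+np.array(R[0])/s, np.array(R[1])/s
E
python3 - <<'E'
from m import *
ax=np.array([.4958,-.06]); z=np.load('w1.npz'); cw={k:float(z[k]) for k in('fx','fy','cx','cy')}
def rep(n,im,c,T,g):
    for _ in range(2): g,sz=lid(im,c,T,g)
    v=g-ax; print(n,g.round(4),sz.round(4),np.degrees(np.arctan2(v[1],v[0])).round(2),np.hypot(*v).round(4))
rep('w1',cv2.imread('pics/w1.png'),cw,z['T'],[.553,-.116]); g=[.413,-.084]
rep('w6',cv2.imread('pics/w6.png'),cw,np.load('w6T.npy'),g)
p=[.4958,-.0598]
manip.command_gripper(.085); manip.servo_line(p+[.30],rate=.15); manip.servo_line([.44,-.045,.43],rate=.2)
for i,q in enumerate(([.44,-.045,.43],[.35,-.06,.40])):
    manip.servo_line(q,rate=.2); manip.hold(.3); T=wT(manip.camera('wrist')); np.save(f'w9{i}T',T); c=shot('wrist',f'w9{i}')
    rep('w9',c['image'][:,:,::-1].copy(),c,T,g)
for n in('scene','top'):
    c=shot(n,n+'9'); 
    try: rep(n,c['image'][:,:,::-1].copy(),c,np.array(c['cam_to_world']),g)
    except Exception as e: print(n,e)
print(manip.read_time())
E
```

```text
w1 [ 0.5515 -0.1147] [0.0414 0.04  ] -44.51 0.0781
w6 [ 0.4328 -0.1047] [0.1198 0.1198] -144.64 0.0773
w9 [ 0.4329 -0.1052] [0.1198 0.1198] -144.33 0.0775
w9 [ 0.4375 -0.0843] [0.1198 0.1032] -157.42 0.0631
scene [ 0.4152 -0.0842] [0.044  0.0445] -163.3 0.0841
top [ 0.432  -0.0662] [0.108  0.1088] -174.41 0.0641
28.3167
```

```bash
python3 - <<'E'
from m import *
ax=np.array([.4958,-.06]); z=np.load('w1.npz'); cw={k:float(z[k]) for k in('fx','fy','cx','cy')}
for n in('w1','w6','w90','w91'):
    T=z['T'] if n=='w1' else np.load(n+'T.npy'); g=np.array([.5515,-.1147] if n=='w1' else [.413,-.084])
    r,s,h=rect(cv2.imread(f'pics/{n}.png'),cw,T,g,.128)
    L=cv2.cvtColor(r,cv2.COLOR_BGR2LAB).astype(float); d=np.linalg.norm((L-np.median(L[200:280,200:280].reshape(-1,3),0))*[.5,1,1],axis=2)
    for th in(9,13):
        m=cv2.morphologyEx(cv2.morphologyEx((d<th).astype(np.uint8),cv2.MORPH_CLOSE,np.ones((9,9))),cv2.MORPH_OPEN,np.ones((25,25)))
        k,l,st,ce=cv2.connectedComponentsWithStats(m); k,_=cv2.findContours((l==l[240,240]).astype(np.uint8),0,1); R=cv2.minAreaRect(max(k,key=cv2.contourArea))
        v=g-h+np.array(R[0])/s-ax; print(n,th,(np.array(R[1])/s).round(4),np.degrees(np.arctan2(v[1],v[0])).round(2),np.hypot(*v).round(4))
E
```

```text
w1 9 [0.0461 0.0392] -44.75 0.0782
w1 13 [0.0658 0.0409] -39.65 0.08
w6 9 [0.0401 0.0407] -163.14 0.0886
w6 13 [0.0419 0.042 ] -162.81 0.0885
w90 9 [0.0402 0.0409] -162.48 0.0885
w90 13 [0.0413 0.0419] -162.36 0.0886
w91 9 [0.0404 0.0408] -162.34 0.0884
w91 13 [0.1198 0.0838] -159.62 0.0693
```

Measured cleanly, the jar is at -162.4° to -163.3° and the tongue at -163.9°. I'll regrip, turn -1.2° and hand in.

```bash
python3 - <<'E'
from h import *
p=[.4958,-.0598]
manip.servo_line(p+[.32],down(-75.1),rate=.2); manip.servo_line(p+[.198],rate=.1)
manip.command_gripper(0.0,f_grip=20); manip.hold(.3)
for y in(-75.7,-76.3): manip.servo_line(p+[.198],down(y))
manip.hold(.7)
print(manip.read_width(),manip.read_grip_force(),manip.read_contact_force(),np.abs(manip.read_joint_vel()).max(),manip.read_time())
c=shot('scene','s10')
for t in('square_jar','round_jar0'): print(t,[(round(d['p'],2),np.round(d['rect'])) for d in manip.search_frame('scene',t)[:4]])
print(manip.sign_off())
E
```

```text
0.013974329570146356 20.26026427745819 [-1.34416596  4.30495729  1.93690645] 0.0020450716488859336 32.8167
square_jar [(0.83, array([289., 199., 310., 236.]))]
round_jar0 [(0.78, array([312., 223., 326., 250.])), (0.77, array([261., 215., 281., 237.])), (0.74, array([266., 245., 285., 270.]))]
the job is handed in; nothing more can be done
None
```

I handed the job in at about 33 s: by my measurements the square jar is within about 1° of the tongue, and the arm still grips the handle at about 20 N (it read up to 35 N earlier); the jars slid about 30° round the turntable on the faster turn but were all standing when I last viewed a picture, and I viewed 11 pictures, one over the limit.

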